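Close the twin-screw plate press squarely and lock it

TASK

Close the plate press: wind its bridge fully down onto the well plate with the two hand cranks (clockwise lowers), a little on one and then a little on the other, so that neither end ever gets more than about 10 mm (a sixth of a turn) lower than the other. Only when both ends are fully home, turn the wing knob a quarter turn clockwise so that its tongue lies under the frame's lip. Do not press on the bridge itself, and leave the other things on the bench where they are.

Things in the scene. Friction and masses are not known exactly. Their poses are not given: they have to be found in the camera images.
- press: twin-screw plate press, fixed: white base 200 (x) x 340 (y) x 30 mm, clear well plate in its middle, upright screws at y = +120 (left) and -120 mm (right), aluminium bridge across them; at +x a grey frame wall 100 mm high whose steel lip overhangs forward to x = 45 mm, underside 92 mm up. Origin: centre of the underside; z up, -x is the front (robot side)
- crank_left (a joint): angle in rad of the left (+y) hand crank, clockwise seen from above: 0 = its bridge end fully up, 3.4 = hard stop, fully home; 10 mm per rad. At 0 its post points along the press's -x; at q it stands q clockwise of there, 38 mm from the axis. Needs about 8 N at the post, stays where it is left. One rad of difference between the cranks tilts the bridge by 0.042 rad
- crank_right (a joint): angle in rad of the right (-y) hand crank, clockwise seen from above: 0 = its bridge end fully up, 3.4 = hard stop, fully home; 10 mm per rad. At 0 its post points along the press's -x; at q it stands q clockwise of there, 38 mm from the axis. Needs about 8 N at the post, stays where it is left. One rad of difference between the cranks tilts the bridge by 0.042 rad
- left_axis (a point): centre of the top face of the left crank's disc, on its axis; it rides on the bridge, 136 mm above the table when up, 102 mm when home. Black disc 100 mm across, 8 mm thick; near its rim, 38 mm from the axis, an upright aluminium post 16 mm in diameter rises 38 mm above the disc, to be pushed or pulled round
- right_axis (a point): centre of the top face of the right crank's disc, on its axis; it rides on the bridge, 136 mm above the table when up, 102 mm when home. Black disc 100 mm across, 8 mm thick; near its rim, 38 mm from the axis, an upright aluminium post 16 mm in diameter rises 38 mm above the disc, to be pushed or pulled round
- latch (a joint): angle in rad of the black wing knob in the middle of the bridge, growing clockwise seen from above: 0 = wing and tongue along the press's y (open), 1.57 = wing along x, the steel tongue at its foot (60 mm long) pointing to +x and lying under the lip (locked); stops at 0 and 1.6. Turns with about 0.06 N m, stays where it is left
- latch_grip (a point): centre of the wing of the wing knob, on its axis; the wing is 64 mm long, 12 mm thick, 30 mm tall (15 mm above and below this point), on a 16 mm stem. It rides on the bridge: 43 mm above the bridge's top, 123 mm above the table when the bridge is home
- bridge_mid (a point): centre of the bridge's top face; z 114 mm above the table when fully up, 80 mm when fully home with the pressing plate on the well plate; its z axis is upright when the bridge is level
- bottle_mid (a point): amber reagent bottle with red cap, 72 mm across, 165 mm tall; its centre, half-way up
- beaker_mid (a point): glass beaker, 86 mm across, 110 mm tall; its centre, half-way up
- jar_mid (a point): glass jar with tubes standing in it, 76 mm across, about 145 mm tall; a point 50 mm above its underside
- tipbox_mid (a point): black and clear green pipette-tip box, 75 x 85 x 70 mm tall; its centre, half-way up
- pipette_a_mid (a point): hand pipette lying flat, 220 mm long, 32 mm high; a point on its shaft 16 mm up, half-way along
- pipette_b_mid (a point): second hand pipette lying flat, same as the first
- calculator: pocket calculator lying flat, 80 x 150 x 14 mm; origin at the centre of its underside
- bridge: the aluminium bridge itself (not the wing knob on it): bar 50 x 290 x 16 mm with the pressing plate 84 x 124 x 14 mm under it; origin at the middle of the bar's thickness; axes as the press when level

How it is judged:
By the outcome, as a careful person would: the job done as asked, in the order asked, and still so for the second after the job is handed in, with the robot touching nothing.
It also fails if it takes over 72 s, if anything falls off the work surface, if the arm or the gripper's body presses on something with over 40 N, if the wrist force passes 120 N, or if a joint passes its speed limit or range.

ROBOT

A 7-joint arm with a two-finger parallel gripper is mounted at the origin on the work surface. World frame = base frame: x ahead of the robot, y to its left, z up, the work surface at z = 0. Lengths are in m, angles in rad, forces in N, time in s.
With the tool pointing down it reaches from about 0.375 to 0.925 m from the base axis. Payload 3.1 kg.
Tool frame: the origin (TCP) lies between the finger pads; the fingertips stand 19 mm ahead of it and the grasp point (between the pads) is the TCP; z points along the fingers, y is the direction in which the jaws open and shut (so a half turn about z gives the same grasp; the last joint's range is limited). The gripper opens to 85 mm and grips with 20 to 120 N. Pads are 22 mm wide; open, the fingers measure 114 mm over their backs; the gripper's body (76 mm by 85 mm) begins 54 mm behind the grasp point. The pads swing forward as they close: fully open they stand 13 mm farther back than shut.
Start: joints at [-1.324, 0.383, 0.044, 1.598, -0.018, 1.161, -0.05], TCP at [0.22, 0.612, 0.25] pointing down, gripper open.
Joint ranges: [-2.61, 2.61], [-0.41, 2.15], [-1.48, 1.57], [0, 2.5], [-1.57, 4.71], [0.05, 1.97], [-2.85, 2.85]. Speed limits (rad/s): [2.79, 2.79, 3.14, 3.14, 3.14, 3.14, 3.14].

INTERFACE

Orientations are given as a unit quaternion [x, y, z, w].
In Python, from bench import move_ptp, movel, move_j, move_gripper, pause, inverse_kinematics, read_camera, camera_params, MotionError, sign_off, look_for, tip_of, read_time_s, read_qpos, read_joint_vel, read_effort, read_eef_pos, read_tcp_rot, read_ft_force, read_ft_torque, read_finger_gap gives the robot as it stands. Calls block until the motion is done:
- move_ptp(position, orientation): joint-space move of the TCP to a pose.
- movel(position, orientation=None, speed=0.15): straight line of the TCP; orientation=None keeps the orientation; speed is the mean speed in m/s.
- move_j(angles): joint-space move.
- move_gripper(opening, effort=None): finger opening in m; effort is the grip in N (None keeps the last); returns when the fingers have stopped.
- pause(seconds).
- inverse_kinematics(position, orientation): joint angles nearest the present ones, or None.
- read_camera(name): name is "side" or "top" or "wrist"; returns the picture (384x512x3 uint8, red, green, blue); there is no depth.
- camera_params(name): a dict with "K" (3x3 intrinsics, pixels), "camera_from_world" (4x4, takes a point from world to camera coordinates). Camera axes: x right, y down, z forward; pixel columns grow to the right and rows downward; lengths in m; the calibration is good to about 2 mm. A picture is of the moment at which its call begins: read the wrist's pose just before it. camera_params takes no time and is no camera call; for the wrist camera it gives the pose at the moment of the call.
A pose or a line that the arm cannot do raises MotionError and nothing moves.
- sign_off(): hands the job in, once; it reports no verdict.
Trained networks look in the newest picture that a camera, given by its name, has taken for a name from the list of things; names that differ only in an ending like _2 or _b are one class to them, and where a whole thing is asked for, a point or a joint stands for the part that bears it (a point fixed in the world has none). Each returns a list of dicts, best first, with "confidence" (0 to 1); they miss things now and then, are a little off and sometimes report something else, mostly with a low value. They report only what shows in the picture. A call takes as long as a camera call.
- look_for(camera, name): "at" ([column, row] in pixels, amid what is visible of it).
- tip_of(camera, name): "at" ([column, row] in pixels: a listed point, or the origin of a listed thing).
Readings, each from a call of its own:
- read_time_s(): time.
- read_qpos(): joint angles.
- read_joint_vel(): joint speeds.
- read_effort(): joint torques, N m.
- read_eef_pos(): TCP position.
- read_tcp_rot(): TCP orientation.
- read_ft_force(): force on the tool from outside, world axes, zero at the start.
- read_ft_torque(): the same for the moment, N m.
- read_finger_gap(): finger opening in m.
Only numpy, scipy, OpenCV 4.12 (cv2) and the standard library are available. Lean on these libraries where they do the work, as an engineer would, in place of code of your own. Each camera call takes 0.05 s, during which the arm holds its last target. There are 200 camera calls.

## Working session

There is one attempt and no reset: what is moved stays moved. The work goes in short steps, each a Python script; the robot and the scene stay as the last script left them, time stands still between calls to the robot, and variables do not carry over. Pictures are saved under pics/ and viewed, about 8 in all and at most 12, crops included, and the job is handed in when it is done.

```bash
mkdir -p pics; ls; cat > h.py <<'E'
import numpy as np, cv2
from bench import *
def save(cam,name,scale=1.5):
    im=read_camera(cam); cv2.imwrite(f'pics/{name}.png',cv2.resize(im[:,:,::-1],None,fx=scale,fy=scale,interpolation=cv2.INTER_CUBIC)); return im
def proj(cam,P):
    c=camera_params(cam);T=np.array(c['camera_from_world']);p=T[:3,:3]@np.asarray(P)+T[:3,3];q=np.array(c['K'])@p;return q[:2]/q[2]
def ray(cam,uv):
    c=camera_params(cam);T=np.array(c['camera_from_world']);R=T[:3,:3];o=-R.T@T[:3,3]
    d=R.T@np.linalg.inv(np.array(c['K']))@np.array([uv[0],uv[1],1.]);return o,d/np.linalg.norm(d)
def atz(cam,uv,z):
    o,d=ray(cam,uv);return o+d*(z-o[2])/d[2]
def tri(l):
    A=np.zeros((3,3));b=np.zeros(3)
    for cam,uv in l:
        o,d=ray(cam,uv);M=np.eye(3)-np.outer(d,d);A+=M;b+=M@o
    return np.linalg.solve(A,b)
E
python3 - <<'E'
from h import *
np.set_printoptions(precision=3,suppress=True)
a=save('side','s1',1);b=save('top','t1',1)
cv2.imwrite('pics/st1.png',np.vstack([cv2.imread('pics/s1.png'),cv2.imread('pics/t1.png')])[: ,:]) 
im=np.hstack([cv2.imread('pics/s1.png'),cv2.imread('pics/t1.png')]);
Z=dict(left_axis=.136,right_axis=.136,latch_grip=.157,bridge_mid=.114,press=0,bottle_mid=.0825,beaker_mid=.055,jar_mid=.05,tipbox_mid=.035,pipette_a_mid=.016,calculator=0)
for n,z in Z.items():
    ds={c:tip_of(c,n) for c in('side','top')}
    for c in ds:
        for d in ds[c][:2]: print(n,c,np.array(d['at']),round(d['confidence'],2),atz(c,d['at'],z))
    if ds['side'] and ds['top']: print('   tri',tri([(c,ds[c][0]['at']) for c in ds]))
print(read_tcp_rot(),read_time_s(), camera_params('top')['camera_from_world'],camera_params('side')['camera_from_world'])
E
```

```text
pics
left_axis side [221.7 196.8] 0.61 [0.514 0.007 0.136]
left_axis top [241.5 203.2] 0.82 [0.524 0.026 0.136]
   tri [0.527 0.026 0.122]
right_axis side [298.8 220.4] 0.91 [ 0.579 -0.208  0.136]
right_axis top [327.9 181.7] 0.64 [ 0.584 -0.213  0.136]
   tri [ 0.581 -0.211  0.137]
latch_grip side [258.4 202.6] 0.91 [ 0.542 -0.107  0.157]
latch_grip top [285.3 194.8] 0.47 [ 0.545 -0.094  0.157]
   tri [ 0.548 -0.096  0.149]
bridge_mid side [258.2 216.2] 0.74 [ 0.543 -0.104  0.114]
bridge_mid top [286. 194.] 0.61 [ 0.552 -0.098  0.114]
bridge_mid top [199.8 221.9] 0.52 [0.474 0.144 0.114]
   tri [ 0.552 -0.097  0.107]
press side [258.9 251.1] 0.55 [ 0.544 -0.104  0.   ]
press top [281.8 197.5] 0.57 [ 0.554 -0.09   0.   ]
   tri [ 0.556 -0.091 -0.014]
bottle_mid side [196.9 245.1] 0.67 [ 0.383 -0.058  0.083]
bottle_mid side [225.6 193.9] 0.63 [0.586 0.085 0.083]
bottle_mid top [272.6 252.9] 0.95 [ 0.387 -0.06   0.083]
   tri [ 0.385 -0.059  0.082]
beaker_mid top [197.9 216.2] 0.58 [0.493 0.159 0.055]
jar_mid side [348.2 265.8] 0.71 [ 0.618 -0.334  0.05 ]
jar_mid side [298.9 370.5] 0.68 [ 0.331 -0.434  0.05 ]
jar_mid top [366.1 173.4] 0.85 [ 0.621 -0.34   0.05 ]
   tri [ 0.618 -0.337  0.053]
tipbox_mid side [252.5 289.3] 0.59 [ 0.413 -0.223  0.035]
tipbox_mid top [320.6 242.1] 0.55 [ 0.417 -0.203  0.035]
   tri [ 0.421 -0.208  0.018]
pipette_a_mid top [259.5 147.2] 0.76 [ 0.708 -0.022  0.016]
calculator side [299.5 374. ] 0.71 [ 0.353 -0.418 -0.   ]
calculator top [389.2 262.9] 0.71 [ 0.355 -0.415  0.   ]
calculator top [283.8 193.2] 0.21 [ 0.567 -0.097  0.   ]
   tri [ 0.355 -0.416 -0.004]
[ 0.172  0.985 -0.    -0.   ] 1.2 [[-0.    -1.    -0.002 -0.035]
 [-0.994  0.001 -0.113  0.567]
 [ 0.113  0.002 -0.994  1.258]
 [ 0.     0.     0.     1.   ]] [[ 0.735 -0.678 -0.015 -0.459]
 [-0.354 -0.366 -0.861  0.309]
 [ 0.578  0.638 -0.509  0.759]
 [ 0.     0.     0.     1.   ]]
```

```bash
python3 - <<'E'
import cv2
for n in('s1','t1'):
    cv2.imwrite(f'pics/{n}b.png',cv2.resize(cv2.imread(f'pics/{n}.png'),(768,576),interpolation=cv2.INTER_CUBIC))
E
```

```text
(no output)
```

View pics/s1b.png

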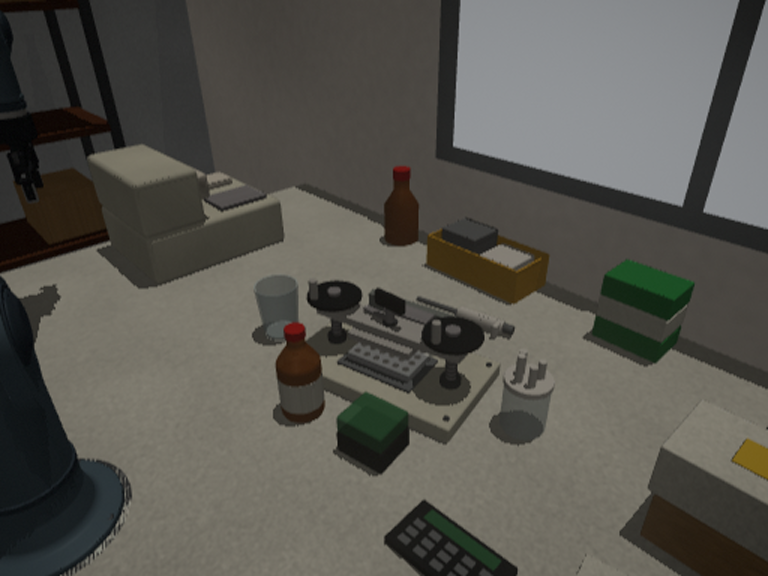

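View pics/t1b.png

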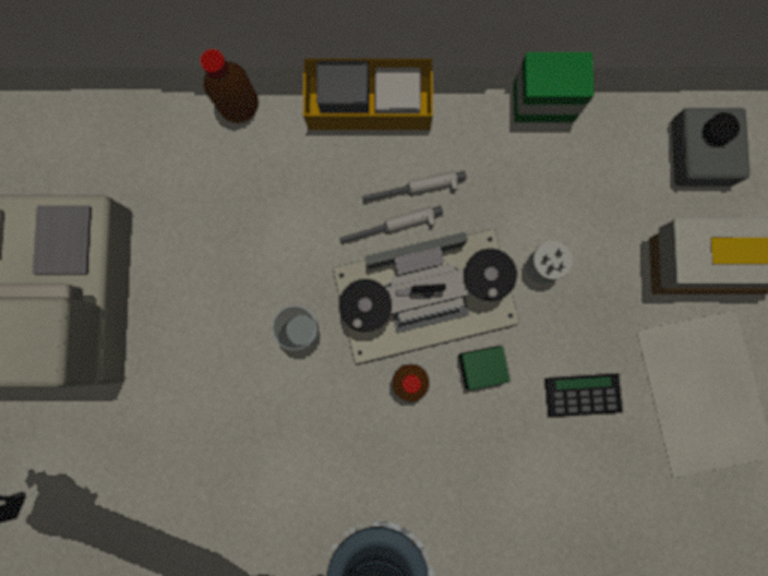

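The views show the press yawed by about 13.7°, its left disc near (243,204) and its right near (327,183) in raw top-camera pixels. Both posts point to the front, with the beaker, bottle, tip box and jar around the press. Next I refine this with the wrist camera.

```bash
cat >> h.py <<'E'
from scipy.spatial.transform import Rotation as Ro
np.set_printoptions(precision=3,suppress=True)
def quat(a):  # tool down, jaw axis (y) along world angle a
    y=np.array([np.cos(a),np.sin(a),0]);z=np.array([0,0,-1.]);x=np.cross(y,z)
    return Ro.from_matrix(np.c_[x,y,z]).as_quat()
E
python3 - <<'E'
from h import *
p=np.array(read_eef_pos()); movel([p[0],p[1],.42],speed=.3)
psi=.24
c=np.array([.53,-.10,.47])
move_ptp(c,quat(psi+np.pi/2)) if abs(inverse_kinematics(c,quat(psi+np.pi/2))[6])<2 else move_ptp(c,quat(psi-np.pi/2))
print(read_time_s(),np.array(read_qpos()),np.array(read_eef_pos()))
T=np.array(camera_params('wrist')['camera_from_world']);print(-T[:3,:3].T@T[:3,3],T[:3,:3])
im=save('wrist','w1',1.5)
print(proj('wrist',[.526,.026,.136]),proj('wrist',[.582,-.211,.136]))
Z=dict(left_axis=.136,right_axis=.136,latch_grip=.157,bridge_mid=.114,press=0)
for n,z in Z.items():
    for d in tip_of('wrist',n)[:2]: print(n,np.array(d['at']),round(d['confidence'],2),atz('wrist',d['at'],z))
from math import pi
C=np.array([.553,-.094])
for s in(1,-1):
  A=C+.12*s*np.array([-np.sin(psi),np.cos(psi)])
  for q in np.linspace(0,3.4,5):
    r=psi+pi-q; P=[*(A+.038*np.array([np.cos(r),np.sin(r)])),.16-.01*q]
    out=[]
    for k in(0,1):
        J=inverse_kinematics(P,quat(r-pi/2+k*pi)); out.append(None if J is None else np.array(J))
    print(s,q,out)
E
```

```text
4.6583 [-0.849  0.059  1.02   1.575 -0.05   1.536  1.985] [ 0.53  -0.099  0.47 ]
[ 0.467 -0.114  0.593] [[-0.239  0.971 -0.   ]
 [ 0.938  0.23   0.259]
 [ 0.251  0.062 -0.966]]
[331.479 172.58 ] [175.84  171.228]
left_axis [327.8 170.2] 0.89 [0.524 0.019 0.136]
right_axis [171.1 173.4] 0.81 [ 0.587 -0.218  0.136]
right_axis [267.1 237.4] 0.44 [ 0.656 -0.045  0.136]
latch_grip [252.9 175.6] 0.87 [ 0.556 -0.094  0.157]
latch_grip [206.9  65.4] 0.63 [ 0.422 -0.191  0.157]
bridge_mid [237.6 263.4] 0.72 [ 0.726 -0.081  0.114]
bridge_mid [326.6 170.4] 0.22 [0.527 0.023 0.114]
press [254.4 159.4] 0.88 [ 0.555 -0.092  0.   ]
1 0.0 [array([-1.029,  0.309,  1.049,  2.098, -0.34 ,  0.914,  2.022]), array([-1.227,  0.584,  1.394,  2.102, -0.681,  1.04 , -0.809])]
1 0.85 [array([-1.   ,  0.315,  0.949,  2.085, -0.328,  0.896,  1.095]), array([-1.264,  0.642,  1.389,  2.091, -0.743,  1.056, -1.675])]
1 1.7 [array([-0.975,  0.4  ,  0.925,  2.026, -0.406,  0.908,  0.28 ]), array([ 0.511,  0.395, -0.818,  1.961,  0.357,  0.935,  2.768])]
1 2.55 [array([-0.991,  0.542,  1.031,  1.966, -0.571,  0.959, 
[... 203 characters left out ...]
1.877])]
-1 0.0 [array([-0.417,  0.516,  0.928,  1.864, -0.487,  1.006,  2.529]), array([-0.652,  1.019,  1.494,  1.871, -1.055,  1.352, -0.191])]
-1 0.85 [array([-0.468,  0.516,  0.92 ,  1.883, -0.49 ,  0.987,  1.63 ]), array([-0.692,  0.874,  1.372,  1.89 , -0.928,  1.219, -1.174])]
-1 1.7 [array([-0.579,  0.668,  1.076,  1.84 , -0.677,  1.056,  0.878]), array([-0.697,  0.936,  1.369,  1.844, -0.982,  1.25 , -2.048])]
-1 2.55 [array([-0.577,  0.812,  1.158,  1.767, -0.821,  1.137,  0.111]), array([-0.148,  0.511,  0.482,  1.749, -0.283,  0.951,  2.85 ])]
-1 3.4 [array([-0.578,  1.061,  1.364,  1.72 , -1.08 ,  1.318, -0.565]), array([-0.385,  0.703,  0.906,  1.713, -0.63 ,  1.044,  2.291])]
```

View pics/w1.png

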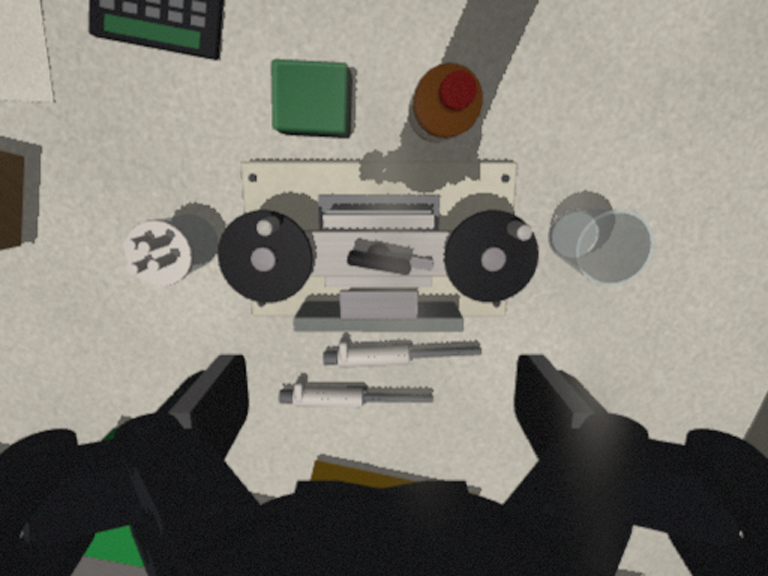

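The wrist view shows the left post at (525,232), off the front direction by roughly 0.7 rad, so the left crank is already part way down. The right post, at (264,227), is near 0. The wing is also slightly turned. I'll zoom in and fit this.

```bash
python3 - <<'E'
import cv2,numpy as np
w=cv2.resize(cv2.imread('pics/w1.png'),(512,384),interpolation=cv2.INTER_AREA)[130:210,140:370]
t=cv2.imread('pics/t1.png')[150:230,215:355]
a=cv2.resize(w,None,fx=3.4,fy=3.4,interpolation=cv2.INTER_CUBIC)
b=cv2.resize(t,None,fx=4,fy=4,interpolation=cv2.INTER_CUBIC)
b=cv2.convertScaleAbs(b,alpha=1.8)
o=np.zeros((a.shape[0]+b.shape[0],max(a.shape[1],b.shape[1]),3),np.uint8);o[:a.shape[0],:a.shape[1]]=a;o[a.shape[0]:,:b.shape[1]]=b
print(a.shape,o.shape);cv2.imwrite('pics/c1.png',o)
E
```

```text
(272, 782, 3) (592, 782, 3)
```

View pics/c1.png

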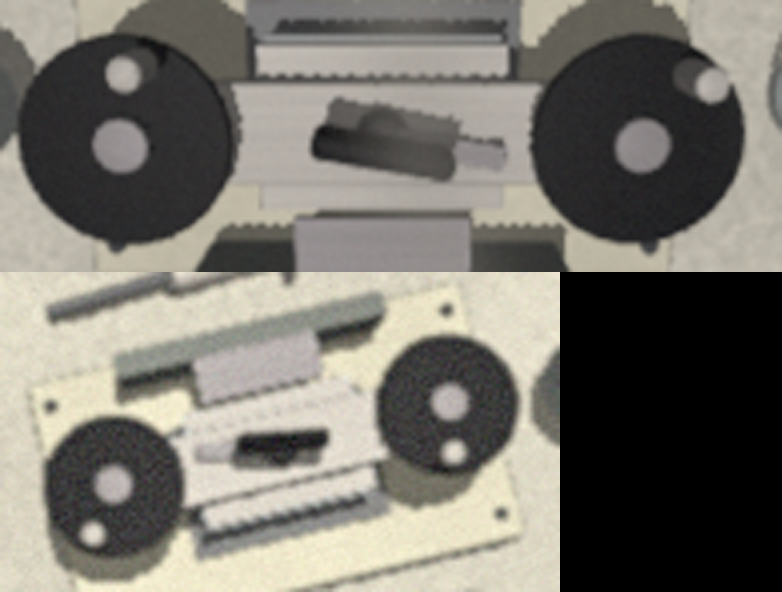

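```bash
cat >> h.py <<'E'
def model(c,psi,s,q):
    A=np.array(c)+.12*s*np.array([-np.sin(psi),np.cos(psi)]);r=psi+np.pi-q
    z=.136-.01*q
    return np.r_[A,z], np.r_[A+.038*np.array([np.cos(r),np.sin(r)]),z+.038]
E
python3 - <<'E'
from h import *
from scipy.optimize import least_squares
f=lambda u,v:np.array([u/3.4+140,v/3.4+130])-.35; g=lambda u,v:np.array([u/4+215,(v-272)/4+150])-.375
obs=[('wrist',1,0,f(638,138)),('wrist',1,1,f(711,84)),('wrist',-1,0,f(127,138.5)),('wrist',-1,1,f(123,75)),
('top',1,0,g(114,487)),('top',1,1,g(93,534)),('top',-1,0,g(448,404)),('top',-1,1,g(455,453))]
def res(p,o=obs):
    r=[]
    for cam,s,k,uv in o: r+=list(proj(cam,model(p[:2],p[2],s,p[3] if s>0 else p[4])[k])-uv)
    return np.array(r)
for nm,o in(('all',obs),('wrist',obs[:4]),('top',obs[4:])):
    s=least_squares(lambda p:res(p,o),[.553,-.094,.24,.7,0]);print(nm,s.x,s.fun.reshape(-1,2).round(1).tolist())
E
```

```text
all [ 0.554 -0.096  0.238  0.544  0.326] [[0.8, 0.8], [1.0, -0.7], [-0.9, 0.6], [0.4, -0.5], [0.5, -0.5], [0.7, 0.0], [0.9, -0.1], [0.2, -0.3]]
wrist [ 0.554 -0.096  0.237  0.539  0.336] [[0.4, 0.8], [0.5, -0.7], [-1.3, 0.6], [0.2, -0.5]]
top [ 0.553 -0.094  0.239  0.553  0.296] [[-0.2, -0.2], [-0.1, 0.3], [0.3, 0.0], [-0.0, -0.1]]
```

```bash
cat >> h.py <<'E'
C=[.5535,-.095]; PSI=.238; H=.025
def pose(s,q,dz=0):
    a,t=model(C,PSI,s,q); r=PSI+np.pi-q
    return np.r_[t[:2],a[2]+H+dz],quat(r-np.pi/2)
def crank(s,q0,q1,grip=30,up=.06,v=.06,fmax=35):
    """grip post at q0, take it round to q1, let go, rise"""
    move_gripper(.045,grip)
    p,o=pose(s,q0,up); move_ptp(p,o); movel(pose(s,q0)[0],speed=.15)
    move_gripper(0,grip); g=read_finger_gap(); f0=np.array(read_ft_force())
    print('gap',round(g,4),'f',f0,'J',np.array(read_qpos()))
    n=max(1,int(np.ceil((q1-q0)/.3)));f=f0
    if not .012<g<.02: print('bad grasp');return
    for q in np.linspace(q0,q1,n+1)[1:]:
        p,o=pose(s,q); movel(p,o,speed=v); f=np.array(read_ft_force())
        e=np.array(read_eef_pos()); A=model(C,PSI,s,q)[0][:2]; d=e[:2]-A
        print(round(q,2),'tcp q',round((PSI+np.pi-np.arctan2(d[1],d[0])+np.pi)%(2*np.pi)-np.pi,3),'f',f,'gap',round(read_finger_gap(),4),'t',round(read_time_s(),2))
        if np.linalg.norm(f)>fmax: print('force stop');break
    move_gripper(.045); e=np.array(read_eef_pos()); e[2]+=up; movel(e,speed=.2)
    print('after f',np.array(read_ft_force()),'t',read_time_s())
E
python3 - <<'E'
from h import *
crank(-1,.31,1.25)
E
```

```text
gap 0.0152 f [ 0.372 -2.084  1.823] J [-0.449  0.517  0.947  1.876 -0.496  1.001  2.211]
0.54 tcp q 0.519 f [ 0.498 -3.601  2.482] gap 0.0152 t 7.8
0.78 tcp q 0.757 f [ 1.1   -4.741  4.464] gap 0.015 t 8.18
1.01 tcp q 0.99 f [ 1.945 -4.732  3.944] gap 0.0147 t 8.57
1.25 tcp q 1.223 f [ 1.223 -6.024  5.447] gap 0.0152 t 8.95
after f [-0.487  0.649 -1.059] t 9.7917
```

```bash
python3 - <<'E'
from h import *
crank(1,.55,1.95)
p,o=pose(1,1.95,.12); p=p+[-.1,0.1,.08]
movel(p,speed=.25)
im=read_camera('top'); im2=read_camera('side')
b=cv2.resize(im[150:230,215:355,::-1],None,fx=4,fy=4,interpolation=cv2.INTER_CUBIC)
s=cv2.resize(im2[170:280,190:350,::-1],None,fx=3,fy=3,interpolation=cv2.INTER_CUBIC)
o=np.zeros((320+330,560,3),np.uint8);o[:320]=b;o[320:,:480]=s
o=cv2.convertScaleAbs(o,alpha=1.8)[:600];cv2.imwrite('pics/c2.png',o)
for s,q in((1,1.95),(-1,1.25)): 
  for k in(0,1): print(s,k,(proj('top',model(C,PSI,s,q)[k])-[214.6,149.6])*4)
print(read_time_s())
E
```

```text
gap 0.0147 f [-1.207 -1.016  4.822] J [-1.164  0.412  1.198  2.097 -0.479  0.942  1.558]
0.83 tcp q 0.844 f [-0.554 -0.753  4.926] gap 0.0149 t 12.25
1.11 tcp q 1.134 f [-0.33  -1.167  5.673] gap 0.0149 t 12.68
1.39 tcp q 1.423 f [-0.571  0.501  4.776] gap 0.0147 t 13.12
1.67 tcp q 1.708 f [ 0.325 -0.45   5.861] gap 0.0147 t 13.55
1.95 tcp q 1.991 f [ 0.796 -0.996  4.826] gap 0.0149 t 13.98
after f [-0.946  0.347 -0.806] t 14.8333
1 0 [115.804 215.536]
1 1 [ 57.727 202.843]
-1 0 [448.655 133.988]
-1 1 [409.645 155.959]
19.7083
```

View pics/c2.png

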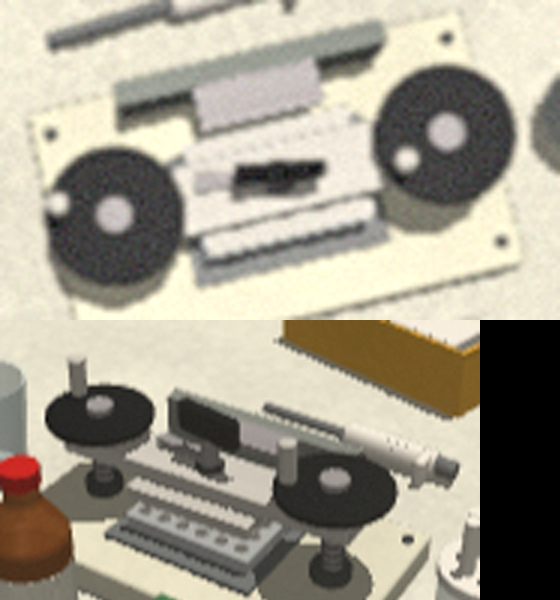

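The top view puts the posts at (58,203) and (406,159), within about 1 mm of prediction (L≈1.96, R≈1.21). I carry on alternating and step finely near the hard stop.

```bash
cat >> h.py <<'E'
def home(s,q0,grip=30,up=.06,df=14):
    move_gripper(.045,grip)
    p,o=pose(s,q0,up); move_ptp(p,o); movel(pose(s,q0)[0],speed=.15); move_gripper(0,grip)
    g=read_finger_gap(); print('gap',round(g,4),np.array(read_ft_force()))
    if not .012<g<.02: print('bad grasp');return
    f0=None
    for q in list(np.linspace(q0,3.25,int(np.ceil((3.25-q0)/.3))+1)[1:])+[3.3,3.34,3.38,3.41,3.44,3.47,3.5,3.53]:
        p,o=pose(s,q); p[2]=max(p[2],.102+H); movel(p,o,speed=.06 if q<3.26 else .03); f=np.array(read_ft_force())
        r=PSI+np.pi-q; t=np.array([np.cos(r-np.pi/2),np.sin(r-np.pi/2),0]); ft=-f@t
        print(round(q,2),'f',f,'tang',round(ft,1),'gap',round(read_finger_gap(),4),'t',round(read_time_s(),2))
        if q>=3.24 and f0 is None: f0=ft
        if q>3.3 and ft-f0>df: print('stop reached');break
    move_gripper(.045); e=np.array(read_eef_pos()); e[2]+=up; movel(e,speed=.2)
    print('t',read_time_s())
E
python3 - <<'E'
from h import *
crank(-1,1.21,2.7)
home(1,1.96)
E
```

```text
gap 0.015 f [ 0.161 -1.376  0.32 ] J [ 0.033  0.383  0.251  1.844 -0.117  0.926  0.935]
1.51 tcp q 1.514 f [ 0.002 -2.833  3.187] gap 0.0148 t 22.93
1.81 tcp q 1.81 f [-0.424 -2.191  4.515] gap 0.0151 t 23.38
2.1 tcp q 2.089 f [-0.872 -0.878  6.115] gap 0.0146 t 23.83
2.4 tcp q 2.349 f [-1.7    1.227  7.261] gap 0.015 t 24.28
2.7 tcp q 2.62 f [-2.323  1.741  7.821] gap 0.0152 t 24.73
after f [-0.297  0.084 -0.542] t 25.5833
gap 0.0147 [ 0.555 -0.625  2.384]
2.22 f [ 0.574 -0.792  3.996] tang -0.8 gap 0.0149 t 28.14
2.48 f [1.087 0.097 6.003] tang -0.8 gap 0.0146 t 28.55
2.73 f [ 1.64  -0.475  5.065] tang -1.4 gap 0.0151 t 28.96
2.99 f [ 3.011 -0.289  4.273] tang -1.4 gap 0.0151 t 29.37
3.25 f [ 3.13  -1.219  5.758] tang -1.6 gap 0.0151 t 29.77
3.3 f [ 2.824 -0.558  5.153] tang -0.8 gap 0.0151 t 30.02
3.34 f [2.823 0.116 5.175] tang 0.0 gap 0.0152 t 30.27
3.38 f [ 3.526 -1.103  6.124] tang -1.1 gap 0.0149 t 30.52
3.41 f [ 3.879 -0.476  5.529] tang -0.4 gap 0.015 t 30.77
3.44 f [4.936 0.077 5.54 ] tang 0.4 gap 0.0151 t 31.02
3.47 f [5.412 0.903 5.244] tang 1.4 gap 0.0149 t 31.27
3.5 f [5.145 2.077 4.936] tang 2.7 gap 0.0152 t 31.52
3.53 f [3.936 3.57  5.54 ] tang 4.1 gap 0.015 t 31.77
t 32.6167
```

```bash
sed -i "s/3.53\]:/3.53,3.57,3.61,3.65]:/; s/df=14/df=8/; s/print(round(q,2),'f',f,'tang'/e=np.array(read_eef_pos());d=e[:2]-model(C,PSI,s,q)[0][:2];print(round(q,2),'tcpq',round((PSI+np.pi-np.arctan2(d[1],d[0])+.5)%(2*np.pi)-.5,3),'rad',round(np.hypot(*d),4),'f',f,'tang'/" h.py
python3 - <<'E'
from h import *
home(-1,2.64)
e=np.array(read_eef_pos()); movel(e+[-.12,0.05,.12],speed=.3)
im=read_camera('top'); im2=read_camera('side')
b=cv2.resize(im[150:230,215:355,::-1],None,fx=4,fy=4,interpolation=cv2.INTER_CUBIC)
s=cv2.resize(im2[180:270,190:350,::-1],None,fx=3,fy=3,interpolation=cv2.INTER_CUBIC)
o=np.zeros((320+270,560,3),np.uint8);o[:320]=b;o[320:,:480]=s
cv2.imwrite('pics/c3.png',cv2.convertScaleAbs(o,alpha=1.8))
for s in(1,-1):
  for q in(3.3,3.4): print(s,q,[((proj('top',model(C,PSI,s,q)[k])-[214.6,149.6])*4).round(1) for k in(0,1)])
print(read_time_s(),read_eef_pos())
E
```

```text
gap 0.0152 [-2.145  4.939  0.405]
2.84 tcpq 2.754 rad 0.0401 f [-1.518  4.759  1.632] tang 4.9 gap 0.0149 t 35.21
3.05 tcpq 2.949 rad 0.0397 f [-1.924  5.865  0.186] tang 6.2 gap 0.015 t 35.56
3.25 tcpq 3.148 rad 0.0392 f [-1.414  4.771  1.778] tang 4.9 gap 0.015 t 35.91
3.3 tcpq 3.189 rad 0.0389 f [-1.77   5.887  1.293] tang 6.0 gap 0.0149 t 36.16
3.34 tcpq 3.227 rad 0.0388 f [-2.197  4.62   0.801] tang 4.7 gap 0.0149 t 36.41
3.38 tcpq 3.268 rad 0.0387 f [-1.949  5.421  2.088] tang 5.4 gap 0.0151 t 36.66
3.41 tcpq 3.296 rad 0.0385 f [-2.249  4.955  1.733] tang 4.9 gap 0.0149 t 36.91
3.44 tcpq 3.326 rad 0.0384 f [-1.835  5.863  1.437] tang 5.7 gap 0.0152 t 37.16
3.47 tcpq 3.356 rad 0.0383 f [-1.452  5.052  0.923] tang 4.9 gap 0.0149 t 37.41
3.5 tcpq 3.386 rad 0.0382 f [-0.484  5.016  0.778] tang 4.9 gap 0.015 t 37.66
3.53 tcpq 3.416 rad 0.038 f [-1.814  4.328  0.848] tang 4.0 gap 0.0148 t 37.91
3.57 tcpq 3.461 rad 0.0378 f [-1.463  5.205  1.04 ] tang 4.8 gap 0.0148 t 38.16
3.61 tcpq 3.477 rad 0.037 f [-1.316  5.69   1.083] tang 5.2 gap 0.0153 t 38.41
3.65 tcpq 3.488 rad 0.0362 f [-4.471  8.2    0.633] tang 6.7 gap 0.0152 t 38.66
t 39.5083
1 3.3 [array([116.7, 217.2]), array([110. , 157.7])]
1 3.4 [array([116.8, 217.3]), array([115.5, 157.7])]
-1 3.3 [array([444.5, 137.9]), array([447. ,  76.4])]
-1 3.4 [array([444.3, 138. ]), array([452.3,  76.5])]
40.35 [ 0.499 -0.173  0.307]
```

View pics/c3.png

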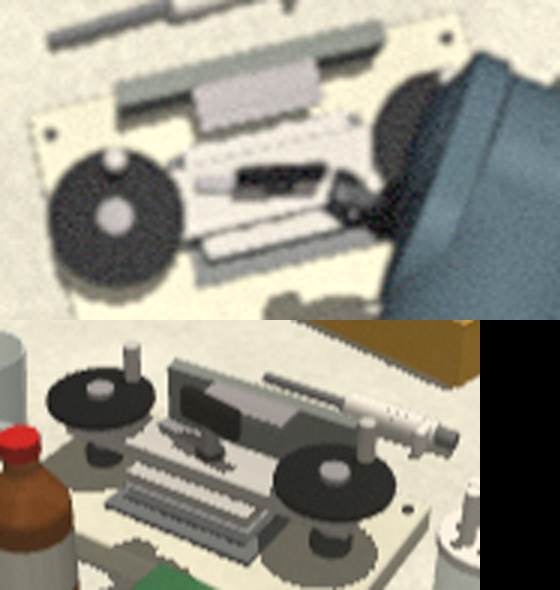

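The left post at (115,159) matches q≈3.4, predicted (115.5,157.7). The right one is hidden by the arm, but its gripper angle stalled near 3.48. I'll re-push the left crank against its stop with angle readback and check the right post while the arm is away from it.

```bash
python3 - <<'E'
from h import *
import h
# shortened re-push: start close to the stop
_l=np.linspace
home(1,3.24)if 0 else None
s=1;q0=3.4
move_gripper(.045,30);p,o=pose(s,q0,.06);move_ptp(p,o);p[2]=.102+H;movel(p,speed=.15);move_gripper(0,30)
A=model(C,PSI,s,0)[0][:2]
for q in[3.4,3.46,3.52,3.58,3.64]:
    p,o=pose(s,q);p[2]=.102+H;movel(p,o,speed=.03)
    d=np.array(read_eef_pos())[:2]-A;print(q,'tcpq',round((PSI+np.pi-np.arctan2(d[1],d[0])+.5)%(2*np.pi)-.5,3),'f',np.array(read_ft_force()),round(read_finger_gap(),4))
im=read_camera('top')
move_gripper(.045);e=np.array(read_eef_pos());movel(e+[0,0,.06],speed=.2)
movel(e+[-.05,.14,.14],speed=.3)
im2=read_camera('top');im3=read_camera('side')
c=lambda i:cv2.resize(i[150:230,215:355,::-1],None,fx=3.5,fy=3.5,interpolation=cv2.INTER_CUBIC)
s3=cv2.resize(im3[180:270,190:350,::-1],None,fx=3.2,fy=3.2,interpolation=cv2.INTER_CUBIC)
o=np.zeros((280+288,512,3),np.uint8);o[:280,:490]=c(im2);o[280:]=s3
cv2.imwrite('pics/c4.png',cv2.convertScaleAbs(o,alpha=1.8))
for s in(1,-1):
  for q in(3.3,3.4): print(s,q,[((proj('top',model(C,PSI,s,q)[k])-[214.6,149.6])*3.5).round(1) for k in(0,1)])
for n,z in(('latch_grip',.123),('bridge_mid',.08)):
  l=[]
  for cam in('top','side'):
    for d in tip_of(cam,n)[:1]: l.append((cam,d['at']));print(n,cam,np.array(d['at']),round(d['confidence'],2),atz(cam,d['at'],z))
  if len(l)==2: print(tri(l))
print(read_time_s())
E
```

```text
3.4 tcpq 3.419 f [-0.109 -1.61   6.121] 0.0151
3.46 tcpq 3.431 f [-0.314 -0.329  6.282] 0.0149
3.52 tcpq 3.441 f [-0.652  2.24   6.944] 0.015
3.58 tcpq 3.447 f [-0.345  3.926  7.071] 0.0148
3.64 tcpq 3.455 f [-0.214  6.821  7.091] 0.0156
1 3.3 [array([102.1, 190. ]), array([ 96.2, 138. ])]
1 3.4 [array([102.2, 190.2]), array([101.1, 138. ])]
-1 3.3 [array([388.9, 120.6]), array([391.1,  66.9])]
-1 3.4 [array([388.8, 120.8]), array([395.7,  66.9])]
latch_grip top [284.2 192.8] 0.67 [ 0.555 -0.092  0.123]
latch_grip side [260.2 211.4] 0.78 [ 0.553 -0.101  0.123]
[ 0.557 -0.094  0.117]
bridge_mid side [258.4 225.9] 0.6 [ 0.547 -0.1    0.08 ]
45.5917
```

View pics/c4.png

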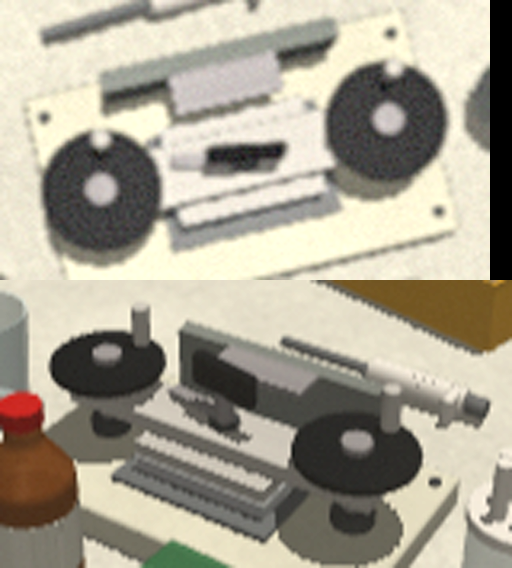

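Both posts match q≈3.4: left (101,139) against (101,138), right (394,68) against (396,67). Both cranks stalled against further pushing. The wing is about 0.15 rad clockwise of open, so I now turn the knob, testing a pure rotation in the air first.

```bash
python3 - <<'E'
from h import *
jq=lambda a:quat(PSI-a)
X,Y=.5545,-.095
move_gripper(.034,25)
move_ptp([X,Y,.20],jq(.3)); t=read_time_s()
movel([X,Y,.20],jq(.15),speed=.1); print('rot time',read_time_s()-t,np.array(read_qpos()),[None if (k:=inverse_kinematics([X,Y,.128],jq(a))) is None else np.array(k) for a in(.8,1.57)])
movel([X,Y,.128],speed=.12); print('f',np.array(read_ft_force()),read_eef_pos())
move_gripper(0,25); g=read_finger_gap();print('gap',g,'f',np.array(read_ft_force()),read_time_s())
if .008<g<.016:
  for a in np.linspace(.15,1.58,8)[1:]:
    movel([X,Y,.128],jq(a),speed=.1)
    y=Ro.from_quat(read_tcp_rot()).as_matrix()[:,1]; print(round(a,2),'meas',round((PSI-np.arctan2(y[1],y[0])+1.57)%np.pi-1.57,3),'f',np.array(read_ft_force()),'m',np.array(read_ft_torque()),round(read_finger_gap(),4),round(read_time_s(),2))
E
```

```text
rot time 0.29999999999999716 [-0.492  0.322  0.696  1.886 -0.241  1.018  0.393] [array([-0.53 ,  0.458,  0.763,  1.939, -0.4  ,  0.901, -0.126]), array([-0.639,  0.517,  0.913,  1.943, -0.509,  0.93 , -0.804])]
f [ 0.575  0.498 -0.433] [ 0.555 -0.095  0.128]
gap 0.011316490073870521 f [0.062 0.053 1.287] 49.1917
0.35 meas 0.352 f [ 0.248 -0.597  2.588] m [-0.104 -0.063 -0.037] 0.0113 49.55
0.56 meas 0.555 f [ 2.086 -1.424  2.925] m [-0.22  -0.099 -0.053] 0.0111 49.91
0.76 meas 0.759 f [ 1.535 -2.073  3.718] m [-0.288 -0.149  0.013] 0.0117 50.27
0.97 meas 0.965 f [ 1.127 -1.927  4.867] m [-0.249 -0.179 -0.043] 0.0114 50.62
1.17 meas 1.169 f [ 2.427 -2.194  5.754] m [-0.294 -0.166  0.024] 0.0113 50.98
1.38 meas 1.374 f [ 2.005 -3.424  5.858] m [-0.242 -0.138  0.   ] 0.0115 51.34
1.58 meas -1.563 f [ 1.187 -2.817  6.233] m [-0.211 -0.059 -0.047] 0.0115 51.7
```

```bash
python3 - <<'E'
from h import *
move_gripper(.034); e=np.array(read_eef_pos()); movel(e+[0,0,.07],speed=.15); movel(e+[-.08,.2,.2],speed=.3)
im2=read_camera('top');im3=read_camera('side')
c=lambda i:cv2.resize(i[150:230,215:355,::-1],None,fx=3.5,fy=3.5,interpolation=cv2.INTER_CUBIC)
s3=cv2.resize(im3[180:270,190:350,::-1],None,fx=3.2,fy=3.2,interpolation=cv2.INTER_CUBIC)
o=np.zeros((280+288,512,3),np.uint8);o[:280,:490]=c(im2);o[280:]=s3
cv2.imwrite('pics/c5.png',cv2.convertScaleAbs(o,alpha=1.8)); print(read_time_s(),np.array(read_ft_force()))
E
```

```text
54.4833 [ 0.998  0.03  -0.155]
```

View pics/c5.png

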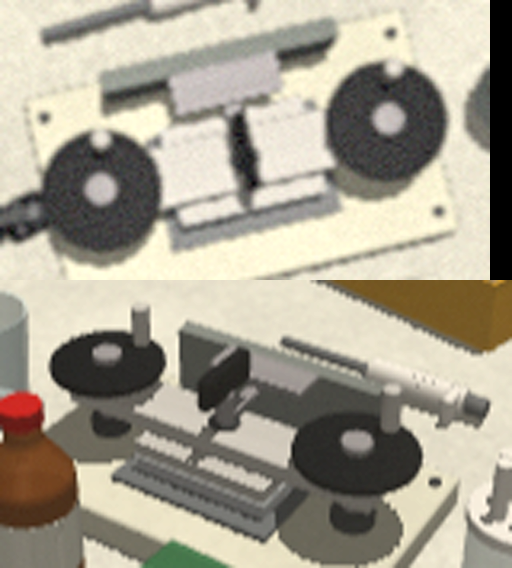

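The wing now lies along the press's x, from (237,118) to (250,183), with the tongue running under the lip. Both posts are still in the home position and the arm is clear.

```bash
python3 -c "
from bench import *
sign_off();print(read_time_s())"
```

```text
the job is handed in; nothing more can be done
the job is handed in; nothing more can be done
```

The press is closed and latched, and the job was handed in at about 54.5 s of the 72 s allowed.

- **Starting state:** the cranks were not at zero when I began. The left stood at about 0.55 rad and the right at about 0.31 rad. The wing knob was already about 0.15 rad clockwise of open.
- **Winding down:** I gripped each post in turn and alternated: right to about 1.2, left to about 1.96, right to about 2.64, left to its stop, right to its stop. By my estimates the ends never differed by more than about 0.8 rad (8 mm).
- **Latch:** I turned the wing knob only after both ends were home. The gripper reached 1.58 rad, against 1.57 for locked.
- **Last checks:** before I turned the knob, both posts lay within about 1 mm of where 3.4 rad puts them in the top camera. After it, they had not moved and the wing lay along the press's x within about 2°. The forces I read stayed below about 10 N.
- **Less certain:** the stop was only felt softly. The tangential force rose to about 5–7 N, never to the 8 N rise I had set to detect it. Home therefore rests on the gripper stalling at 3.45–3.49 rad (my estimate reads slightly high) and on the pictures. The tongue under the lip was judged from the wing's angle, since the lip hides it.

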